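# Check the brake and clutch hand levers of a shoe finishing machine

### The arm

A 6-joint arm with a two-finger parallel gripper is mounted at the origin on the work surface. World frame = base frame: x ahead of the robot, y to its left, z up, the work surface at z = 0. Lengths are in m, angles in rad, forces in N, time in s.
With the tool pointing down it reaches from about 0.375 to 0.9 m from the base axis. Payload 3.1 kg.
Tool frame: the origin (TCP) lies midway between the tips of the shut fingers; the grasp point (between the pads) lies 19 mm behind it (pinch_z is the distance from the TCP to the grasp point, in m); z points along the fingers, y is the line along which they close (so a half turn about z gives the same grasp; the last joint's range is limited). The gripper opens to 85 mm and grips with 20 to 120 N. Pads are 22 mm wide; open, the fingers measure 114 mm over their backs; the gripper's body (76 mm by 85 mm) begins 54 mm behind the grasp point. The pads swing forward as they close: fully open they stand 13 mm farther back than shut.
Start: joints at [0.923, 0.527, 1.433, -0, 1.181, -0.178], TCP at [0.282, 0.558, 0.198] pointing down, gripper open.
Joint ranges: [-3.08, 3.08], [-0.75, 2.2], [0.22, 2.44], [-1.43, 4.57], [0, 2.65], [-2.85, 2.85]. Speed limits (rad/s): [2.79, 2.79, 3.14, 3.14, 3.14, 3.14].

### API

Orientations are given as a unit quaternion [x, y, z, w].
In Python, from station import sense, snapshot, camera_params, sign_off, pinch_z gives the robot as it stands. The module is installed in compiled form; this text tells all that it offers.
- The arm moves only by the shell command python3 -m handwheel 'ROWS' [FORCE]. ROWS is JSON, a list that holds one entry, the list of rows, each a list of 7 numbers: the turn, a rotation vector about the tool's x, y, z in degrees, then the shift along the tool's x, y, z in m, then the opening, from 0 (shut) to 1 (fully open). A call has 1 to 20 rows; each row shifts and turns the commanded pose from where the row before left it, along the tool's axes as they then stand; what a row does not reach is not made up. A row lasts 1/8 s, in which the tool goes at most 62.5 mm and 10.7 degrees, less where a joint would pass 70% of its speed; a pose out of reach is approached as far as the arm can. A call with a gripper value outside its range is refused whole. The fingers move at their own pace and stop on an object; FORCE is the grip in N (left out, the last holds). Time passes only in rows, so rows that do not move let the fingers close. It gives the time, the measured TCP pose, the force, the opening and the grip force at its end, in the units of the state.
- sense(): the state, without advancing time (a new reading comes with each control period).
- snapshot(name): name is "scene" or "top" or "wrist"; returns the picture (400x640x3 uint8, red, green, blue); there is no depth.
- camera_params(name): a dict with "fx", "fy", "cx", "cy" (pixels), "world_to_cam" (4x4, takes a point from world to camera coordinates); the wrist camera has in their place "mount" (4x4, takes a point from camera to tool coordinates, whose origin is the TCP and whose axes are the flange's). Camera axes: x right, y down, z forward; pixel columns grow to the right and rows downward; lengths in m; the calibration is good to about 2 mm. A picture is of the moment at which its call begins: read the wrist's pose just before it. camera_params takes no time and is no camera call.
- sign_off(): hands the job in; it is judged then, once.
The state is a dict: "t": time; "q": joint angles; "qd": joint speeds; "tau": joint torques, N m; "tcp_pos": TCP position; "tool_rot": TCP orientation; "force": force on the tool from outside, world axes, zero at the start; "ft_torque": the same for the moment, N m; "finger_gap": opening from 0.0 (shut) to 1.0 (fully open); "gripper_force": force on a finger pad.
Only numpy, scipy, OpenCV 4.12 (cv2) and the standard library are available. Lean on these libraries where they do the work, as an engineer would, in place of code of your own. Each camera call takes 0.05 s, during which the arm holds its last target. There are 200 camera calls.

### The job

Before the shift, check the two hand levers: press the long, ball-ended brake lever in with the outside of your fingers until it stops short of its bar, hold it there for a good second, and let it spring fully out again; then do the same with the short clutch lever. Only press: do not grip a lever or squeeze it against its bar, keep your fingers off the bars, work one lever at a time and do not force it hard against its stop. Leave the shoe last, tin, heel and brush where they are, and finish with both levers out.

Things in the scene. Friction and masses are not known exactly. Their poses are not given: they have to be found in the camera images.
- brake_unit: Sage-green brake unit fixed to the bench. Origin: underside of base plate, below the bar's middle; z up. Bar along y at height 130 mm; posts 24 x 30 mm, 141 mm high, at y = +-105. Lever on the -x side (robot's side), pivot at x -45, y +95 mm. Plate 150 x 260 x 14 mm, x -40 to 110; casing behind the bar, x 35 to 105, 88 mm high, with a dark drum 68 mm across whose top is at 123 mm.
- brake_lever (a joint): Lever angle about its upright pivot, rad: 0 = fully out (blade slants 0.25 rad away from the bar), 0.30 = against its built-in stop, still about 12 to 20 mm clear of the bar; grows as it is pressed in (anticlockwise from above; the press point travels 43 mm). A spring brings it back out when let go.
- brake_press (a point): Point in the middle of the aluminium lever blade, 145 mm from its pivot, 130 mm above the bench; moves with it. Blade 185 mm long from the pivot, 12 mm thick (its x axis), 20 mm high (z), with a ball 24 mm across at the free end. Its +x: the way to press, towards the bar; the face to press is 6 mm to -x; free end to -y. Takes about 3 N here to start, 8 N just before the stop.
- brake_bar: Fixed round bar with a black rubber grip, 26 mm across, 210 mm long. Origin: its middle, 130 mm above the bench; it lies along its y axis.
- clutch_unit: Sage-green clutch unit fixed to the bench. Origin: underside of base plate, below the bar's middle; z up. Bar along y at height 130 mm; posts 24 x 30 mm, 141 mm high, at y = +-80. Lever on the -x side (robot's side), pivot at x -45, y -70 mm. Plate 150 x 210 x 14 mm, x -40 to 110; casing behind the bar, x 35 to 105, 88 mm high, with a flat cover up to 98 mm.
- clutch_lever (a joint): Lever angle about its upright pivot, rad: 0 = fully out (blade slants 0.25 rad away from the bar), 0.30 = against its built-in stop, still about 20 mm clear of the bar; grows as it is pressed in (clockwise from above; the press point travels 30 mm). A spring brings it back out when let go.
- clutch_press (a point): Point in the middle of the aluminium lever blade, 100 mm from its pivot, 130 mm above the bench; moves with it. Blade 125 mm long from the pivot, 12 mm thick (its x axis), 20 mm high (z), with a plain square end. Its +x: the way to press, towards the bar; the face to press is 6 mm to -x; free end to +y. Takes about 2.5 N here to start, 7 N just before the stop.
- clutch_bar: Fixed round bar with a black rubber grip, 26 mm across, 160 mm long. Origin: its middle, 130 mm above the bench; it lies along its y axis.
- last: Loose pale wooden shoe last, 235 mm long, 62 mm wide, 90 mm high, lying along its x axis (toe to -x). Origin: under its middle. Leave alone.
- wax_tin: Loose round steel tin, 72 mm across, 45 mm high. Origin: centre of its underside. Leave alone.
- heel: Loose brown leather heel block, 60 x 55 x 38 mm. Origin: centre of its underside. Leave alone.
- brush: Loose small flat brush lying on the bench along its x axis, under 60 mm high. Leave alone.

How it is judged:
On the way, in this order (a step that is already met when the one before it is completed fails the run):
1. the fingers hold the brake lever against its stop (past 0.27 rad) for 0.7 s (value of joint brake_lever above 0.27 rad and contact force between the fingers and brake_unit above 2 N), for 0.7 s.
2. the brake lever is let out again (below 0.04 rad) (value of joint brake_lever below 0.04 rad), for 0.2 s.
3. the fingers hold the clutch lever against its stop (past 0.27 rad) for 0.7 s (value of joint clutch_lever above 0.27 rad and contact force between the fingers and clutch_unit above 2 N), for 0.7 s.
4. the clutch lever is let out again (below 0.04 rad) (value of joint clutch_lever below 0.04 rad), for 0.2 s.
At the end, for the whole second after the job is handed in: Both levers have been held against their stops, brake first, and are out again (below 0.04 rad); the last, tin, heel and brush are at rest within 20 mm of where they were (value of joint each of brake_lever, clutch_lever below 0.04 rad and distance of each of last, wax_tin, heel, brush from where it was at the start of the episode below 0.02 m and linear speed of each of last, wax_tin, heel, brush below 0.02 m/s); the robot touches nothing.
It fails at once if a lever is taken between the fingers (the grasp point lies within the blade) ((x of the grasp point in the frame of brake_press between -0.007 and 0.007 m and y of the grasp point in the frame of brake_press between -0.055 and 0.12 m and z of the grasp point in the frame of brake_press between -0.014 and 0.014 m) or (x of the grasp point in the frame of clutch_press between -0.007 and 0.007 m and y of the grasp point in the frame of clutch_press between -0.08 and 0.04 m and z of the grasp point in the frame of clutch_press between -0.014 and 0.014 m)).
It fails at once if the fingers press on a bar (over 2 N) (contact force between the fingers and brake_bar above 2 N or contact force between the fingers and clutch_bar above 2 N).
It fails at once if a unit or its lever is forced with more than 50 N (contact force between any of the arm, the fingers and brake_unit above 50 N or contact force between any of the arm, the fingers and clutch_unit above 50 N).
It fails at once if both levers are pressed at once (value of joint each of brake_lever, clutch_lever above 0.1 rad).
It fails at once if the last, tin, heel or brush is moved more than 20 mm (distance of any of last, wax_tin, heel, brush from where it was at the start of the episode above 0.02 m).
It also fails if it takes over 61 s, if anything falls off the work surface, if the arm or the gripper's body presses on something with over 40 N, if the wrist force passes 120 N, or if a joint passes its speed limit or range.

## Working session

There is one attempt and no reset: what is moved stays moved. The work goes in short steps, Python scripts to look and compute and a shell command to move; the robot and the scene stay as the last step left them, time stands still between calls to the robot, and variables do not carry over. Pictures are saved under pics/ and viewed, at most 10 in all, crops included, and the job is handed in when it is done.

```bash
mkdir -p pics; python3 - <<'E'
from station import *
import cv2,json
s=sense();print({k:s[k] for k in('t','tcp_pos','tool_rot','force','finger_gap')},pinch_z)
for n in("scene","top"):
    cv2.imwrite(f"pics/{n}0.png",snapshot(n)[:,:,::-1]);p=camera_params(n);print(n,p)
E
```

```text
{'t': 0.0, 'tcp_pos': array([0.28186678, 0.5569281 , 0.1971193 ]), 'tool_rot': array([ 2.32267831e-01,  9.72651230e-01, -1.01793128e-03, -4.50747713e-04]), 'force': array([ 0.0409154 ,  0.27106375, -0.04524575]), 'finger_gap': 0.9974374180565538} 0.0187
scene {'fx': 466.88274431205554, 'fy': 466.88274431205554, 'cx': 319.1296872130259, 'cy': 191.586476561393, 'world_to_cam': array([[ 6.47367094e-01,  7.62176086e-01,  1.85989423e-03,
        -3.95434510e-01],
       [ 4.75511650e-01, -4.01974340e-01, -7.82499393e-01,
        -1.91882889e-01],
       [-5.95654695e-01,  5.07448760e-01, -6.22648569e-01,
         1.87211576e+00],
       [ 0.00000000e+00,  0.00000000e+00,  0.00000000e+00,
         1.00000000e+00]])}
top {'fx': 484.63078136185385, 'fy': 484.63078136185385, 'cx': 321.4676010143575, 'cy': 190.63884675484834, 'world_to_cam': array([[ 2.98668061e-02, -9.99553703e-01, -6.07915973e-04,
        -1.50133244e-02],
       [-9.81548787e-01, -2.92138893e-02, -1.88967000e-01,
         6.31887938e-01],
       [ 1.88864905e-01,  6.24053994e-03, -9.81983250e-01,
         1.69784868e+00],
       [ 0.00000000e+00,  0.00000000e+00,  0.00000000e+00,
         1.00000000e+00]])}
```

View pics/scene0.png

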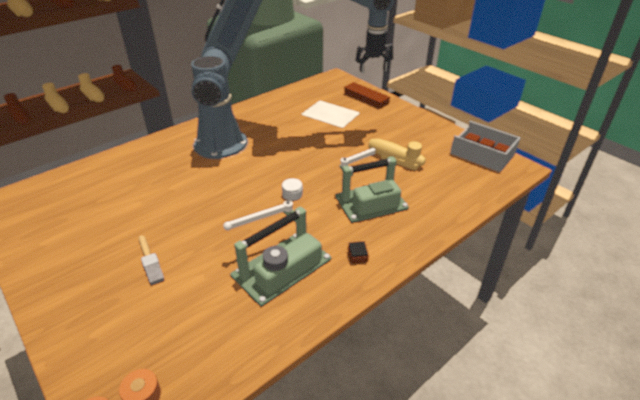

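View pics/top0.png

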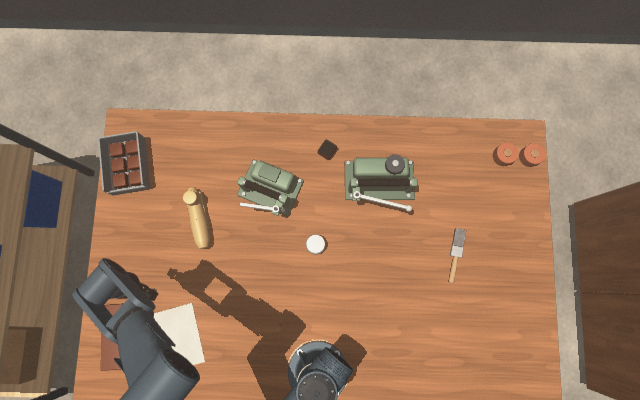

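The top view shows the brake lever from its pivot (358,196) to its ball (409,209), and the clutch lever from its pivot (277,209) to its free end (240,205). The tin is at (316,244), the last at (200,220), the heel at (327,149) and the brush at (457,255). In the scene view the brake ball is near (228,225) and the clutch lever end near (344,161).

```bash
cat > h.py <<'E'
import numpy as np,cv2
from station import *
def ray(n,uv):
    p=camera_params(n);W=p["world_to_cam"];R=W[:3,:3]
    d=R.T@np.array([(uv[0]-p["cx"])/p["fx"],(uv[1]-p["cy"])/p["fy"],1]);return -R.T@W[:3,3],d/np.linalg.norm(d)
def onz(n,uv,z):
    o,d=ray(n,uv);return o+d*(z-o[2])/d[2]
def tri(a,b):
    A=np.zeros((3,3));v=np.zeros(3);L=[]
    for n,uv in(a,b):
        o,d=ray(n,uv);P=np.eye(3)-np.outer(d,d);A+=P;v+=P@o;L.append((o,P))
    x=np.linalg.solve(A,v);return x,[np.linalg.norm(P@(x-o)) for o,P in L]
def proj(n,X):
    p=camera_params(n);c=(p["world_to_cam"]@np.r_[X,1])[:3];return p["fx"]*c[0]/c[2]+p["cx"],p["fy"]*c[1]/c[2]+p["cy"]
E
python3 - <<'E'
from h import *
out=[]
for n,roi in(("top",(225,140,430,225)),("scene",(215,140,375,240))):
    im=cv2.imread(f"pics/{n}0.png");hsv=cv2.cvtColor(im,cv2.COLOR_BGR2HSV)
    m=((hsv[...,1]<60)&(hsv[...,2]>140)).astype(np.uint8)
    x0,y0,x1,y1=roi;k=np.zeros_like(m);k[y0:y1,x0:x1]=m[y0:y1,x0:x1]
    for c in cv2.findContours(k,cv2.RETR_EXTERNAL,cv2.CHAIN_APPROX_NONE)[0]:
        if len(c)>20:
            c=c[:,0].astype(float);v=cv2.fitLine(c.astype(np.float32),cv2.DIST_HUBER,0,.01,.01).ravel()
            t=(c-v[2:])@v[:2];print(n,len(c),"ends",v[2:]+t.min()*v[:2],v[2:]+t.max()*v[:2])
    s=800/(x1-x0);cr=cv2.resize(im[y0:y1,x0:x1],None,fx=s if n=="top" else 3.5,fy=s if n=="top" else 3.5,interpolation=cv2.INTER_CUBIC)
    cv2.imwrite(f"pics/{n}_crop.png",cr);print(cr.shape)
E
```

```text
top 24 ends [410.97781431 178.01549385] [415.90292922 185.06779132]
top 286 ends [338.30260635 177.63704701] [410.13429476 210.87112155]
top 449 ends [237.66623662 181.78328073] [299.5001808  193.35633482]
top 35 ends [403.95928045 173.41884394] [406.00006252 159.0000092 ]
top 92 ends [353.90453523 162.77148734] [388.52356608 170.7195172 ]
(332, 800, 3)
scene 56 ends [290.98031708 237.30753155] [315.00989239 238.84544553]
scene 40 ends [345.33638158 204.1648827 ] [354.26794757 218.45746652]
scene 153 ends [224.10064093 226.28907914] [291.93113811 202.67461632]
scene 48 ends [354.99314469 189.01631338] [373.99874477 197.00298698]
scene 55 ends [281.80745534 184.89469312] [301.40620647 189.1124885 ]
scene 92 ends [341.93786406 166.62217104] [374.03697273 148.0639485 ]
scene 54 ends [224.35992877 152.66668171] [246.41119394 140.7616402 ]
(350, 560, 3)
```

View pics/top_crop.png

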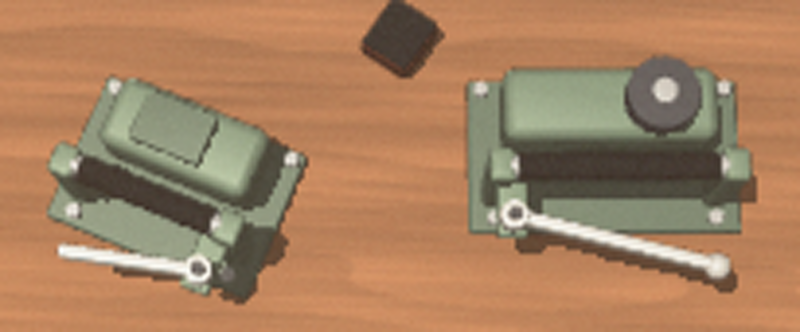

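View pics/scene_crop.png

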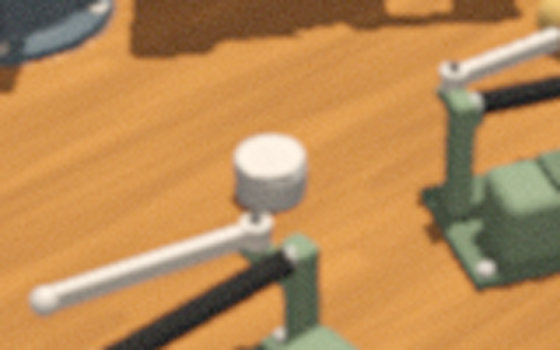

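The crops show the brake pivot at top crop (515,213) and its ball at (717,266). The clutch pivot is at (200,268) and its free end at (60,251). In the scene crop the ball is at (43,299), the brake pivot at (257,228) and the clutch pivot at (453,73).

```bash
python3 - <<'E'
from h import *
np.set_printoptions(precision=4,suppress=True)
T=lambda x,y:("top",(225+(x+.5)/3.902-.5,140+(y+.5)/3.902-.5)); S=lambda x,y:("scene",(215+(x+.5)/3.5-.5,140+(y+.5)/3.5-.5))
for k,a,b in(("bball",T(717,266),S(43,299)),("bpiv",T(515,213),S(257,226)),("cpiv",T(200,268),S(453,71))):
    print(k,*tri(a,b))
bp=onz(*T(515,213),.14);bb=onz(*T(717,266),.13);cp=onz(*T(200,268),.14);ce=onz(*T(60,251),.14)
for n,p,e in(("b",bp,bb),("c",cp,ce)):
    print(n,p,e,np.linalg.norm((e-p)[:2]),"dir deg",np.degrees(np.arctan2(*(e-p)[1::-1])))
# bar lines (ends at grip), z .143 ; plate corner screws
for n,a,b in(("bbar",(725,165),(515,165)),("cbar",(215,222),(80,167))):
    p,q=onz(*T(*a),.135),onz(*T(*b),.135);print(n,p,q,np.linalg.norm(q-p),np.degrees(np.arctan2(*(q-p)[1::-1])))
# others on ground
for n,u in(("tin",(316,244)),("lastheel",(192,197)),("lasttoe",(204,245)),("brushA",(460,230)),("brushB",(452,281))): print(n,onz("top",u,.04))
E
```

```text
bball [ 0.5664 -0.2987  0.1333] [np.float64(0.0005762111491375946), np.float64(0.0005762111491375843)]
bpiv [ 0.6084 -0.1181  0.138 ] [np.float64(0.0005686931021423287), np.float64(0.0005686931021422136)]
cpiv [0.5503 0.1583 0.141 ] [np.float64(0.000391255450046076), np.float64(0.00039125545004596633)]
b [ 0.6077 -0.1184  0.14  ] [ 0.5672 -0.2988  0.13  ] 0.18483661019192923 dir deg -102.6746945470882
c [0.5502 0.158  0.14  ] [0.5617 0.2822 0.14  ] 0.12470840968446494 dir deg 84.72110168121162
bbar [ 0.6578 -0.3054  0.135 ] [ 0.6522 -0.1181  0.135 ] 0.18740218852043136 91.70414155588281
cbar [0.5926 0.1472 0.135 ] [0.6389 0.2699 0.135 ] 0.13115326053706722 69.35741696668974
tin [0.4401 0.0178 0.04  ]
lastheel [0.5981 0.4771 0.04  ]
lasttoe [0.4246 0.4199 0.04  ]
brushA [ 0.5061 -0.5007  0.04  ]
brushB [ 0.3239 -0.468   0.04  ]
```

```bash
python3 -m handwheel '[[[0,0,-10.4,0,0,0,0],[0,0,-10.5,0,0,0,0],[0,0,-10.5,0,0,0,0],[0,0,0,-0.01,-0.049,0,0],[0,0,0,-0.01,-0.049,0,0],[0,0,0,-0.01,-0.049,0,0],[0,0,0,-0.01,-0.049,0,0],[0,0,0,-0.01,-0.049,0,0],[0,0,0,-0.01,-0.049,0,0],[0,0,0,-0.01,-0.049,0,0],[0,0,0,-0.01,-0.049,0,0],[0,0,0,-0.01,-0.049,0,0],[0,0,0,-0.01,-0.049,0,0],[0,0,0,-0.01,-0.049,0,0],[0,0,0,-0.01,-0.049,0,0],[0,0,0,-0.01,-0.049,0,0],[0,0,0,-0.01,-0.049,0,0],[0,0,0,-0.01,-0.049,0,0],[0,0,0,-0.01,-0.049,0,0],[0,0,0,0,0,0,0]]]' 20
```

```text
t: 2.6
tcp_pos: [0.5051, -0.2152, 0.1978]
tool_rot: [-0.038, 0.999, -0.001, 0.001]
force: [-0.3, 0.3, -1.4]
finger_gap: -0.002
gripper_force: 0.0
```

```bash
python3 -m handwheel '[[[0,0,0,-0.012,-0.044,0,0],[0,0,0,0,0,0.03,0],[0,0,0,0,0,0.03,0],[0,0,0,0,0,0.022,0],[0,0,0,0,0,0,0],[0,0,0,0,0,0,0]]]' && python3 - <<'E'
from h import *
im=snapshot("top");a=cv2.resize(im[140:260,300:460],(800,600),interpolation=cv2.INTER_CUBIC);cv2.imwrite("pics/top1.png",a[:,:,::-1])
s=sense();print(s['tcp_pos'],s['force'])
E
```

```text
t: 3.35
tcp_pos: [0.5196, -0.2538, 0.1168]
tool_rot: [-0.04, 0.999, -0.0, 0.0]
force: [0.2, 0.5, 0.6]
finger_gap: -0.0
gripper_force: 0.0
[ 0.51997352 -0.25418869  0.11718603] [ 0.49116665 -0.29300249  0.07148943]
```

View pics/top1.png

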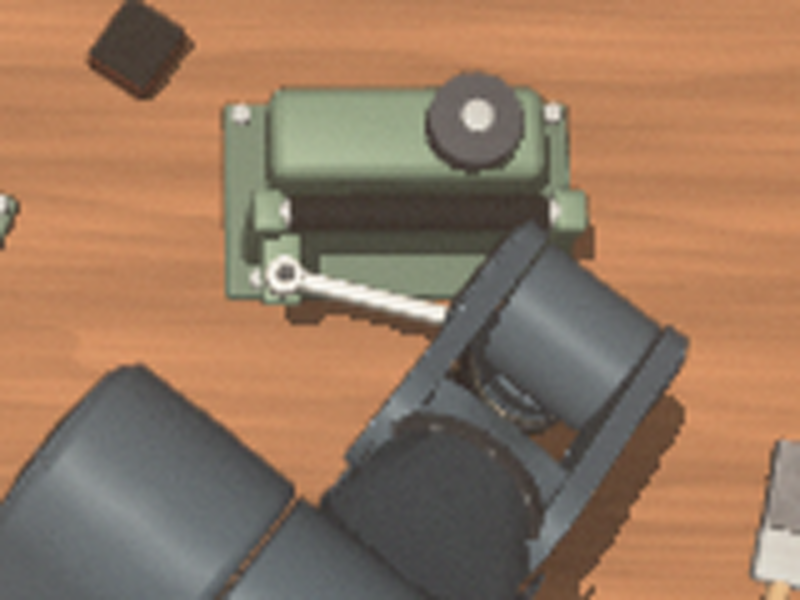

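The arm hides the far half of the lever, but the blade near its pivot is still visible, from about (300,275) to (445,315), and still out. I'll press in small steps and measure the angle from that part.

```bash
cat > ang.py <<'E'
from h import *
import sys
# lever angle from bright blade pixels near the pivot, top view, blade top plane z=.14
def ang(piv,d0,sgn,lo,hi):
    im=snapshot("top");hsv=cv2.cvtColor(im,cv2.COLOR_RGB2HSV)
    m=(hsv[...,1]<55)&(hsv[...,2]>150);P=[]
    for v,u in np.argwhere(m):
        q=(onz("top",(u,v),.14)-piv)[:2];r=np.hypot(*q);a=np.arctan2(q[1],q[0])-d0
        a=(a+np.pi)%(2*np.pi)-np.pi
        if lo<r<hi and -.15<a*sgn<.45:P.append((u,v))
    if len(P)<5:return None,len(P)
    X=np.array([(onz("top",p,.14)-piv)[:2] for p in P])
    c=X.mean(0);a=np.arctan2(c[1],c[0])-d0
    return ((a+np.pi)%(2*np.pi)-np.pi)*sgn,len(P)
A={"b":(np.array([.6077,-.1184,.14]),np.radians(-102.67),1,.02,.08),"c":(np.array([.5502,.158,.14]),np.radians(84.72),-1,.02,.065)}
print("angle",*ang(*A[sys.argv[1]]));s=sense();print(s['t'],s['tcp_pos'],s['force'])
E
python3 ang.py b; python3 -m handwheel '[[[0,0,0,-0.01,0,0,0],[0,0,0,-0.01,0,0,0],[0,0,0,-0.01,0,0,0],[0,0,0,-0.005,0,0,0],[0,0,0,-0.005,0,0,0],[0,0,0,-0.005,0,0,0],[0,0,0,-0.005,0,0,0],[0,0,0,-0.005,0,0,0],[0,0,0,-0.005,0,0,0],[0,0,0,-0.005,0,0,0],[0,0,0,0,0,0,0],[0,0,0,0,0,0,0]]]'; python3 ang.py b
```

```text
t: 4.95
tcp_pos: [0.584, -0.249, 0.116]
tool_rot: [-0.04, 0.999, 0.0, -0.0]
force: [0.2, -0.2, -0.6]
finger_gap: 0.002
gripper_force: 0.0Traceback (most recent call last):
  File "ang.py", line 16, in <module>
    print("angle",*ang(*A[sys.argv[1]]));s=sense();print(s['t'],s['tcp_pos'],s['force'])
                   ~~~^^^^^^^^^^^^^^^^^
  File "ang.py", line 8, in ang
    q=(onz("top",(u,v),.14)-piv)[:2];r=np.hypot(*q);a=np.arctan2(q[1],q[0])-d0
       ~~~^^^^^^^^^^^^^^^^^
  File "h.py", line 7, in onz
    o,d=ray(n,uv);return o+d*(z-o[2])/d[2]
        ~~~^^^^^^
  File "h.py", line 4, in ray
    p=camera_params(n);W=p["world_to_cam"];R=W[:3,:3]
ValueError: time passes only in moves, steps and waits
Traceback (most recent call last):
  File "ang.py", line 16, in <module>
    print("angle",*ang(*A[sys.argv[1]]));s=sense();print(s['t'],s['tcp_pos'],s['force'])
                   ~~~^^^^^^^^^^^^^^^^^
  File "ang.py", line 8, in ang
    q=(onz("top",(u,v),.14)-piv)[:2];r=np.hypot(*q);a=np.arctan2(q[1],q[0])-d0
       ~~~^^^^^^^^^^^^^^^^^
  File "h.py", line 7, in onz
    o,d=ray(n,uv);return o+d*(z-o[2])/d[2]
        ~~~^^^^^^
  File "h.py", line 4, in ray
    p=camera_params(n);W=p["world_to_cam"];R=W[:3,:3]
ValueError: time passes only in moves, steps and waits
```

```bash
sed -i 's/^from station import \*/from station import *\nimport functools\ncamera_params=functools.cache(camera_params)/' h.py; python3 ang.py b; python3 - <<'E'
from h import *
im=snapshot("scene");a=cv2.resize(im[150:290,200:340],(600,600),interpolation=cv2.INTER_CUBIC);cv2.imwrite("pics/sc1.png",a[:,:,::-1])
E
```

```text
angle -0.01108604198550145 44
5.05 [ 0.58394693 -0.24904896  0.11608669] [-0.58949535  0.01735632  1.01914325]
```

View pics/sc1.png

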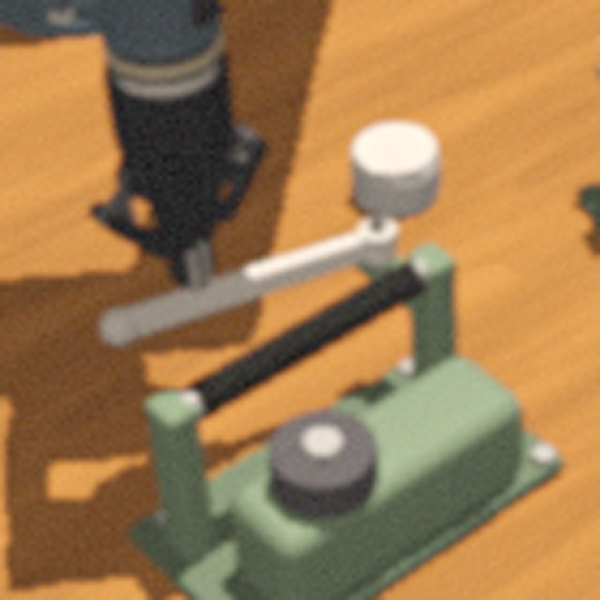

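The scene crop shows the silver finger tips at about (195,265), going behind the brake blade on the robot's side. The lever is still out, so I'll check the tips' position by projection.

```bash
python3 - <<'E'
from h import *
s=sense();p=s['tcp_pos'];print(s['t'],p,s['q'])
f=lambda X:[round((a-o)*600/140) for a,o in zip(proj("scene",X),(200,150))]
for z in(0,.019,.03,.05,.08,.12):print("tool axis z+",z,f(p+[0,0,z]))
for n,X in(("piv",(.6077,-.1184,.138)),("ball",(.5672,-.2988,.13)),("blade@y-.249 top",(.578,-.249,.14)),("bladebot",(.578,-.249,.12))):print(n,f(np.array(X)))
E
```

```text
5.1 [ 0.58394071 -0.24908925  0.11611139] [-5.78913594e-01  6.36834339e-01  1.48003511e+00 -6.87499158e-05
  1.02491359e+00 -2.22874412e+00]
tool axis z+ 0 [198, 322]
tool axis z+ 0.019 [195, 300]
tool axis z+ 0.03 [194, 288]
tool axis z+ 0.05 [191, 265]
tool axis z+ 0.08 [186, 229]
tool axis z+ 0.12 [180, 180]
piv [376, 232]
ball [117, 326]
blade@y-.249 top [190, 290]
bladebot [193, 313]
```

```bash
python3 - <<'E'
from h import *
w=snapshot("wrist");s=snapshot("scene")[190:240,220:280]
s=cv2.resize(s,(480,400),interpolation=cv2.INTER_CUBIC)
a=np.vstack([cv2.resize(w,(480,300)),s[:300]]);cv2.imwrite("pics/w1.png",a[:,:,::-1])
p=camera_params("wrist");print(p)
E
```

```text
{'fx': 350.5434474261036, 'fy': 350.5434474261036, 'cx': 316.7645129368864, 'cy': 200.40543983204014, 'mount': array([[-1.67294508e-04, -9.50267365e-01, -3.11435238e-01,
         8.12803704e-02],
       [ 9.99999416e-01,  1.73590392e-04, -1.06684040e-03,
        -1.48214238e-05],
       [ 1.06784578e-03, -3.11435234e-01,  9.50266781e-01,
        -1.76582521e-01],
       [ 0.00000000e+00,  0.00000000e+00,  0.00000000e+00,
         1.00000000e+00]])}
```

View pics/w1.png

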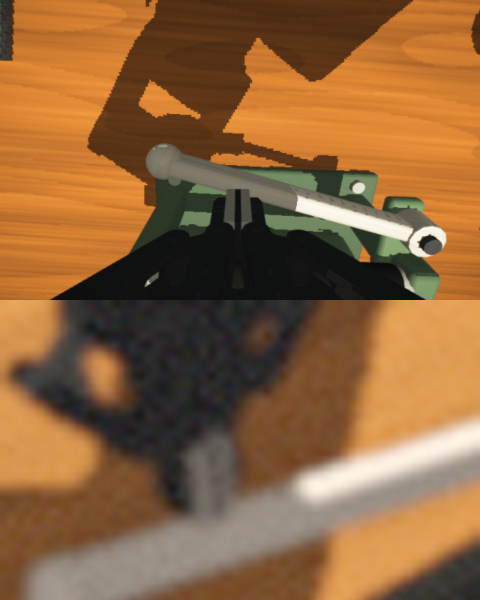

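The wrist view shows the ball at about (165,161), the pivot at (428,240) and the shut tips at (237,190), up against the blade's far edge. I'll test whether the reported TCP agrees with this view.

```bash
python3 - <<'E'
from h import *
from scipy.spatial.transform import Rotation as Ro
np.set_printoptions(precision=4,suppress=True)
s=sense();p=camera_params("wrist");T=np.eye(4);T[:3,:3]=Ro.from_quat(s['tool_rot']).as_matrix();T[:3,3]=s['tcp_pos']
M=np.linalg.inv(T@p['mount']);print(T)
def pw(X):
    c=(M@np.r_[X,1])[:3];return .75*np.array([p['fx']*c[0]/c[2]+p['cx'],p['fy']*c[1]/c[2]+p['cy']])
for n,X in(("ball",(.5672,-.2988,.13)),("piv",(.6077,-.1184,.143)),("blade top",(.578,-.249,.14)),("blade far low edge",(.584,-.25,.12)),("bar end L",(.6522,-.1181,.135)),("screw?",(.6,-.09,.014))):print(n,pw(np.array(X)))
for h in(0,.01,.02,.03,.05):print("tip+",h,pw(s['tcp_pos']+[0,0,h]))
print(s['force'],s['tau'],s['t'])
E
```

```text
[[-0.9969 -0.079  -0.0001  0.584 ]
 [-0.079   0.9969 -0.     -0.2491]
 [ 0.0001 -0.     -1.      0.1161]
 [ 0.      0.      0.      1.    ]]
ball [164.8962 160.7503]
piv [427.5632 243.1816]
blade top [238.8255 187.7165]
blade far low edge [236.678  182.7406]
bar end L [402.9336 285.517 ]
screw? [376.2981 165.7574]
tip+ 0 [237.8688 180.5874]
tip+ 0.01 [237.8683 186.6132]
tip+ 0.02 [237.8678 193.2967]
tip+ 0.03 [237.8672 200.752 ]
tip+ 0.05 [237.8658 218.582 ]
[-0.0016  0.9058  0.1804] [  0.0123 -46.5633 -15.3983   0.       0.0016  -0.    ] 5.2
```

```bash
python3 - <<'E'
from h import *
w=snapshot("wrist")[205:305,256:376];s=snapshot("scene")[190:235,225:275]
a=np.hstack([cv2.resize(w,(480,400),interpolation=cv2.INTER_NEAREST),cv2.resize(s,(320,400)[:2],interpolation=cv2.INTER_CUBIC)])
cv2.imwrite("pics/w2.png",a[:,:,::-1])
E
```

```text
(no output)
```

View pics/w2.png

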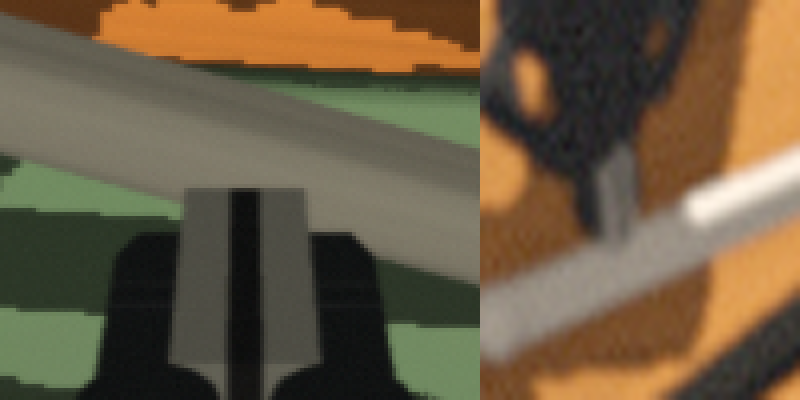

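The zooms settle it. In both views the shut tips are drawn over the blade, at wrist crop (245,188) and scene crop (612,240). Both put the visible tips about 35 mm above the reported TCP, so the fingers passed over the lever without touching it. I'll lift, back off and go lower, so that the real tips overlap the blade.

```bash
python3 -m handwheel '[[[0,0,0,0,0,-0.015,0],[0,0,0,0,0,-0.015,0],[0,0,0,0.035,0,0,0],[0,0,0,0.034,0,0,0],[0,0,0,0,0,0.02,0],[0,0,0,0,0,0.02,0],[0,0,0,0,0,0.02,0],[0,0,0,0,0,0,0],[0,0,0,0,0,0,0]]]'; python3 - <<'E'
from h import *
a=snapshot("wrist")[120:320,196:436];s=snapshot("scene")[185:245,210:285]
a=np.hstack([cv2.resize(a,(480,400)),cv2.resize(s,(320,256),interpolation=cv2.INTER_CUBIC)[:0].reshape(0,320,3) if 0 else cv2.copyMakeBorder(cv2.resize(s,(320,256),interpolation=cv2.INTER_CUBIC),0,144,0,0,cv2.BORDER_CONSTANT)])
cv2.imwrite("pics/w3.png",a[:,:,::-1])
s=sense();p=s['tcp_pos'];print(s['t'],p,s['force'])
for h in(0,.02,.036):print(h,[((u-o)*320/75) for u,o in zip(proj("scene",p+[0,0,h]),(210,185))])
E
```

```text
t: 6.42
tcp_pos: [0.5162, -0.2551, 0.0874]
tool_rot: [-0.04, 0.999, -0.001, 0.001]
force: [-1.0, 0.1, 0.2]
finger_gap: 0.003
gripper_force: 0.0
6.525 [ 0.51621122 -0.25512143  0.08741446] [-0.44341389  0.08390579  0.30615734]
0 [np.float64(96.9440655896702), np.float64(154.6756273107408)]
0.02 [np.float64(93.64285552427488), np.float64(133.04345330464784)]
0.036 [np.float64(90.95830576510453), np.float64(115.45213182918924)]
```

View pics/w3.png

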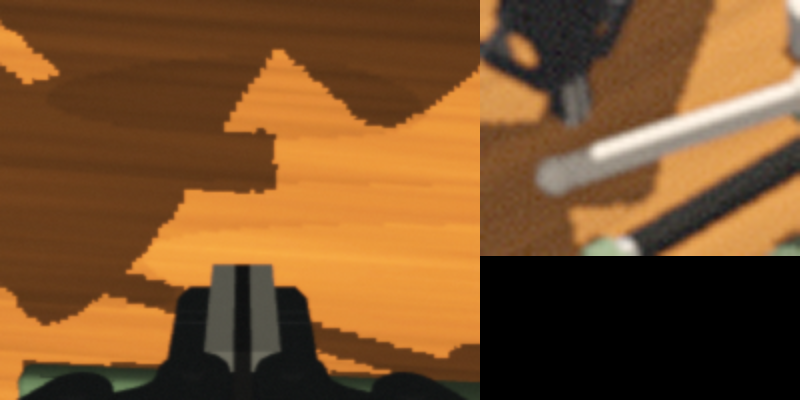

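The scene panel shows the tips at (91,125), about 35 mm short of the reported TCP again, so they now stand at z ≈ 0.122 beside the blade. I'll press from here.

```bash
python3 -m handwheel '[[[0,0,0,-0.01,0,0,0],[0,0,0,-0.01,0,0,0],[0,0,0,-0.01,0,0,0],[0,0,0,-0.005,0,0,0],[0,0,0,-0.005,0,0,0],[0,0,0,-0.005,0,0,0],[0,0,0,-0.005,0,0,0],[0,0,0,-0.005,0,0,0],[0,0,0,-0.005,0,0,0],[0,0,0,0,0,0,0],[0,0,0,0,0,0,0]]]'; python3 ang.py b
```

```text
t: 7.9
tcp_pos: [0.5738, -0.2501, 0.0858]
tool_rot: [-0.04, 0.999, 0.0, -0.001]
force: [-5.1, -3.0, 1.1]
finger_gap: -0.002
gripper_force: 2.2
angle 0.08454698179459808 61
7.95 [ 0.57380169 -0.2501256   0.0858383 ] [-4.29438097 -1.88695609  1.52721554]
```

```bash
python3 -m handwheel '[[[0,0,0,-0.005,0,0,0],[0,0,0,-0.005,0,0,0],[0,0,0,-0.005,0,0,0],[0,0,0,-0.005,0,0,0],[0,0,0,-0.003,0,0,0],[0,0,0,0,0,0,0],[0,0,0,0,0,0,0]]]'; python3 ang.py b
```

```text
t: 8.82
tcp_pos: [0.5959, -0.2498, 0.0859]
tool_rot: [-0.04, 0.999, -0.001, -0.002]
force: [-7.4, -5.1, 0.7]
finger_gap: -0.002
gripper_force: 3.7
angle 0.2388569916068377 55
8.875 [ 0.59581292 -0.24983187  0.08590327] [-7.48150674 -5.42799651  1.22037076]
```

```bash
python3 -m handwheel '[[[0,0,0,-0.002,0,0,0],[0,0,0,-0.002,0,0,0],[0,0,0,-0.001,0,0,0],[0,0,0,0,0,0,0],[0,0,0,0,0,0,0]]]'; python3 ang.py b
```

```text
t: 9.5
tcp_pos: [0.6006, -0.2498, 0.0859]
tool_rot: [-0.04, 0.999, -0.001, -0.002]
force: [-8.7, -6.6, 1.8]
finger_gap: -0.0
gripper_force: 4.1
angle 0.2839601782502825 45
9.55 [ 0.60055442 -0.24973657  0.08592511] [-7.69139206 -5.94645284  1.60083709]
```

```bash
python3 -m handwheel '[[[0,0,0,-0.002,0,0,0],[0,0,0,0,0,0,0],[0,0,0,0,0,0,0]]]'; python3 ang.py b
```

```text
t: 9.93
tcp_pos: [0.6021, -0.2496, 0.0859]
tool_rot: [-0.04, 0.999, -0.001, -0.003]
force: [-7.6, -6.7, 2.5]
finger_gap: -0.005
gripper_force: 4.6
angle 0.2920134143716062 49
9.975 [ 0.60211467 -0.24966552  0.08589277] [-7.91227515 -5.64012391  3.01049011]
```

```bash
python3 -m handwheel '[[[0,0,0,-0.001,0,0,0],[0,0,0,-0.001,0,0,0],[0,0,0,0,0,0,0],[0,0,0,0,0,0,0]]]'; python3 ang.py b
```

```text
t: 10.48
tcp_pos: [0.6021, -0.2496, 0.0859]
tool_rot: [-0.04, 0.999, -0.001, -0.005]
force: [-12.6, -7.1, 4.9]
finger_gap: 0.004
gripper_force: 6.6
angle 0.29868955004041897 47
10.525 [ 0.60215696 -0.24960812  0.08592106] [-11.99437442  -7.54199953   3.92572659]
```

The TCP has stopped advancing and the force has risen to 12 N, so the lever is at its stop. I'll hold 1.25 s, then back off.

```bash
python3 -m handwheel '[[[0,0,0,0,0,0,0],[0,0,0,0,0,0,0],[0,0,0,0,0,0,0],[0,0,0,0,0,0,0],[0,0,0,0,0,0,0],[0,0,0,0,0,0,0],[0,0,0,0,0,0,0],[0,0,0,0,0,0,0],[0,0,0,0,0,0,0],[0,0,0,0,0,0,0]]]'; python3 ang.py b; python3 -m handwheel '[[[0,0,0,0.006,0,0,0],[0,0,0,0.008,0,0,0],[0,0,0,0.008,0,0,0],[0,0,0,0.008,0,0,0],[0,0,0,0.008,0,0,0],[0,0,0,0.01,0,0,0],[0,0,0,0.015,0,0,0],[0,0,0,0.02,0,0,0],[0,0,0,0,0,0,0],[0,0,0,0,0,0,0]]]'; python3 ang.py b
```

```text
t: 11.78
tcp_pos: [0.6021, -0.2496, 0.0859]
tool_rot: [-0.04, 0.999, -0.001, -0.005]
force: [-12.8, -7.0, 4.0]
finger_gap: -0.0
gripper_force: 6.6
angle 0.29868955004041897 47
11.825 [ 0.6021061  -0.24961069  0.08589066] [-13.35258727  -6.63022025   4.23744743]
t: 13.08
tcp_pos: [0.5256, -0.2549, 0.0867]
tool_rot: [-0.039, 0.999, -0.001, 0.001]
force: [-0.5, 0.2, -0.4]
finger_gap: -0.001
gripper_force: 0.0
angle -0.014753432791112076 56
13.125 [ 0.52565403 -0.2546881   0.0865545 ] [1.14526857 0.47700391 0.61780866]
```

The brake lever sprang fully out; it reads −0.015, the same bias as at the start. Next is the clutch.

```bash
python3 -m handwheel '[[[0,0,0,0,0,-0.03,0],[0,0,0,0,0,-0.03,0],[0,0,0,0,0,-0.025,0],[0,0,9,0,0,0,0],[0,0,9,0,0,0,0],[0,0,9,0,0,0,0],[0,0,0,0.0197,0.0442,0,0],[0,0,0,0.0197,0.0442,0,0],[0,0,0,0.0197,0.0442,0,0],[0,0,0,0.0197,0.0442,0,0],[0,0,0,0.0197,0.0442,0,0],[0,0,0,0.0197,0.0442,0,0],[0,0,0,0.0197,0.0442,0,0],[0,0,0,0.0197,0.0442,0,0],[0,0,0,0.0197,0.0442,0,0],[0,0,0,0.0197,0.0442,0,0],[0,0,0,0.0197,0.0442,0,0],[0,0,0,0,0,0,0],[0,0,0,0,0,0,0]]]'; python3 ang.py c; python3 ang.py b
```

```text
t: 15.5
tcp_pos: [0.5099, 0.2784, 0.171]
tool_rot: [0.194, 0.981, -0.0, 0.0]
force: [-0.1, 0.7, 0.1]
finger_gap: 0.001
gripper_force: 0.0
angle 0.2805521147089012 47
15.55 [0.50995984 0.2777146  0.17100472] [ 0.15627456 -0.46522179  0.53296699]
angle 0.023884440977153698 66
15.6 [0.5100287  0.27734726 0.17104305] [ 0.06700087 -0.76211867  0.0922617 ]
```

```bash
python3 - <<'E'
from h import *
t=snapshot("top")[140:225,225:430];s=snapshot("scene")[120:220,320:420]
a=np.vstack([cv2.resize(t,(700,290),interpolation=cv2.INTER_CUBIC),cv2.copyMakeBorder(cv2.resize(s,(300,300),interpolation=cv2.INTER_CUBIC),0,0,0,400,cv2.BORDER_CONSTANT)])
cv2.imwrite("pics/l.png",a[:,:,::-1])
f=lambda X:[round((u-o)*3) for u,o in zip(proj("scene",np.array(X)),(320,120))]
print(f((.5617,.2822,.13)),"in",f((.5502+.125*.3827,.158+.125*.9239,.13)),"tip",f(sense()['tcp_pos']+[0,0,.035]))
E
```

```text
[158, 92] in [176, 109] tip [127, 18]
```

View pics/l.png

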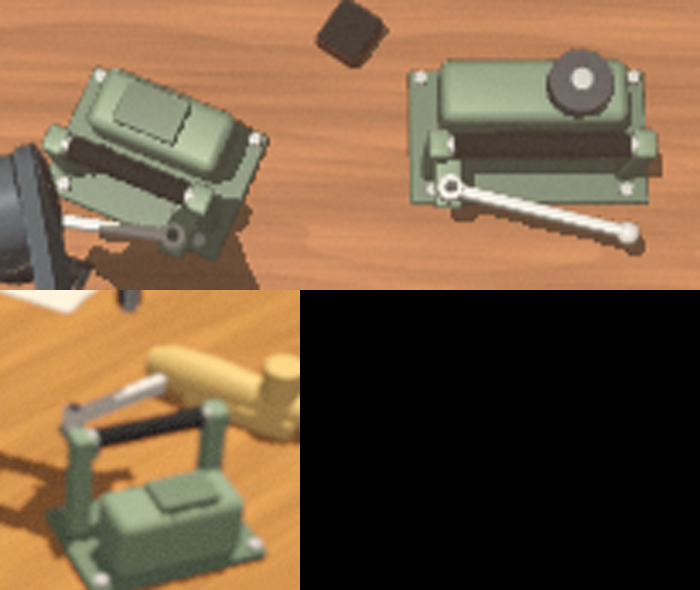

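Both levers are out: the brake ball is at top crop (628,232), and the clutch end at scene crop (160,92) matches its projected out position. Shadow on the blade spoilt the clutch mask, so I'll judge this press by position and force.

```bash
python3 -m handwheel '[[[0,0,0,0,0,0.03,0],[0,0,0,0,0,0.03,0],[0,0,0,0,0,0.025,0],[0,0,0,0,0,0,0],[0,0,0,-0.01,0,0,0],[0,0,0,-0.01,0,0,0],[0,0,0,-0.005,0,0,0],[0,0,0,-0.005,0,0,0],[0,0,0,-0.005,0,0,0],[0,0,0,-0.005,0,0,0],[0,0,0,-0.005,0,0,0],[0,0,0,-0.005,0,0,0],[0,0,0,0,0,0,0],[0,0,0,0,0,0,0]]]'
```

```text
t: 17.45
tcp_pos: [0.5552, 0.2598, 0.0858]
tool_rot: [0.195, 0.981, 0.0, -0.001]
force: [-3.1, 4.1, 0.8]
finger_gap: -0.001
gripper_force: 2.0
```

```bash
python3 -m handwheel '[[[0,0,0,-0.004,0,0,0],[0,0,0,-0.004,0,0,0],[0,0,0,-0.004,0,0,0],[0,0,0,-0.002,0,0,0],[0,0,0,0,0,0,0],[0,0,0,0,0,0,0]]]'
```

```text
t: 18.2
tcp_pos: [0.5676, 0.2554, 0.0859]
tool_rot: [0.195, 0.981, 0.001, -0.001]
force: [-4.4, 6.1, 0.5]
finger_gap: -0.002
gripper_force: 3.0
```

```bash
python3 -m handwheel '[[[0,0,0,-0.001,0,0,0],[0,0,0,-0.001,0,0,0],[0,0,0,0,0,0,0],[0,0,0,0,0,0,0]]]'
```

```text
t: 18.7
tcp_pos: [0.5693, 0.2548, 0.0859]
tool_rot: [0.195, 0.981, 0.001, -0.001]
force: [-4.4, 7.0, 1.4]
finger_gap: 0.0
gripper_force: 3.2
```

```bash
python3 -m handwheel '[[[0,0,0,-0.001,0,0,0],[0,0,0,-0.001,0,0,0],[0,0,0,0,0,0,0],[0,0,0,0,0,0,0]]]'
```

```text
t: 19.2
tcp_pos: [0.571, 0.2542, 0.0859]
tool_rot: [0.195, 0.981, 0.001, -0.002]
force: [-4.3, 7.6, 1.7]
finger_gap: 0.003
gripper_force: 3.5
```

```bash
python3 -m handwheel '[[[0,0,0,-0.001,0,0,0],[0,0,0,-0.001,0,0,0],[0,0,0,0,0,0,0],[0,0,0,0,0,0,0]]]'
```

```text
t: 19.7
tcp_pos: [0.5725, 0.2536, 0.0859]
tool_rot: [0.195, 0.981, 0.001, -0.002]
force: [-5.7, 7.5, 1.2]
finger_gap: -0.003
gripper_force: 3.8
```

```bash
python3 -m handwheel '[[[0,0,0,-0.001,0,0,0],[0,0,0,-0.001,0,0,0],[0,0,0,0,0,0,0],[0,0,0,0,0,0,0]]]'
```

```text
t: 20.2
tcp_pos: [0.5729, 0.2534, 0.0859]
tool_rot: [0.195, 0.981, 0.001, -0.003]
force: [-8.2, 8.7, 2.2]
finger_gap: -0.0
gripper_force: 5.2
```

The clutch is at its stop: the TCP moved only 0.4 mm for 2 mm commanded, and the force jumped. I'll hold, release, then retreat and lift clear.

```bash
python3 -m handwheel '[[[0,0,0,0,0,0,0],[0,0,0,0,0,0,0],[0,0,0,0,0,0,0],[0,0,0,0,0,0,0],[0,0,0,0,0,0,0],[0,0,0,0,0,0,0],[0,0,0,0,0,0,0],[0,0,0,0,0,0,0],[0,0,0,0,0,0,0],[0,0,0,0,0,0,0]]]'; python3 -m handwheel '[[[0,0,0,0.006,0,0,0],[0,0,0,0.006,0,0,0],[0,0,0,0.006,0,0,0],[0,0,0,0.008,0,0,0],[0,0,0,0.01,0,0,0],[0,0,0,0.015,0,0,0],[0,0,0,0.015,0,0,0],[0,0,0,0,0,-0.02,0],[0,0,0,0,0,-0.03,0],[0,0,0,0,0,-0.04,0],[0,0,0,0.04,0,0,0],[0,0,0,0.04,0,0,0],[0,0,0,0,0,0,0],[0,0,0,0,0,0,0],[0,0,0,0,0,0,0]]]'; python3 ang.py b; python3 ang.py c; python3 - <<'E'
from h import *
# objects' shift and levers: difference of the top view with the first picture in the object/lever areas
a=cv2.imread("pics/top0.png").astype(int);b=snapshot("top")[:,:,::-1].astype(int);d=np.abs(a-b).max(2)>40
for n,(x,y) in dict(tin=(316,244),heel=(327,149),brush=(457,255),last=(200,220),ball=(409,208),clutch_end=(243,204),clutch_piv=(276,208)).items(): print(n,d[y-12:y+13,x-12:x+13].sum())
E
```

```text
t: 21.45
tcp_pos: [0.5729, 0.2534, 0.0858]
tool_rot: [0.195, 0.981, 0.001, -0.003]
force: [-7.0, 8.9, 3.1]
finger_gap: -0.002
gripper_force: 5.2
t: 23.32
tcp_pos: [0.4427, 0.3065, 0.1762]
tool_rot: [0.195, 0.981, 0.0, 0.001]
force: [0.4, 0.3, -0.7]
finger_gap: -0.0
gripper_force: 0.0
angle -0.014753432791112076 56
23.375 [0.44257795 0.30640124 0.17611337] [ 0.00870628 -0.16036377 -0.3417324 ]
angle 0.16681507836180742 86
23.425 [0.44241087 0.30630301 0.17600159] [ 0.0986149   1.16561437 -0.52289829]
tin 0
heel 0
brush 0
last 470
ball 0
clutch_end 0
clutch_piv 0
```

```bash
python3 - <<'E'
from h import *
a=cv2.imread("pics/scene0.png").astype(int);b=snapshot("scene")[:,:,::-1].astype(int);d=np.abs(a-b).max(2)>60
n=[int(d[y-8:y+9,x-8:x+9].sum()) for x,y in((395,152),(414,155),(228,225),(350,158))];print(n,sense()['force'])
if max(n)<15: print(sign_off())
E
```

```text
[0, 0, 0, 0] [0.19948839 0.00188208 0.35458212]
the job is handed in; nothing more can be done
None
```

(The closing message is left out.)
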